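# Fit the reamer to the citrus juicer and hold it running

### The job

Get the citrus juicer ready: first push the loose steel juice jug up flush and square against the juicer's front, centred under the spout. Then take the reamer from its wooden stand, turn it until its cross-shaped splines mesh with the drive socket on top of the juicer, slide it fully home, and press it down against the drive's spring until the press-to-start drive is right down. Finish while still gripping the reamer and holding it pressed down; do not let go, and leave the drink can and the mug where they are.

Things in the scene. Friction and masses are not known exactly. Their poses are not given: they have to be found in the camera images.
- juicer: Citrus juicer base, fixed: white box 150 x 150 x 85 mm high, on it a round steel dish (142 mm across, rim 103 mm above the table) and a steel spout over its front (38 mm wide, reaching 110 mm from the centre, 83 mm above the table). Origin: centre of the underside, z up. The flat front face with the spout looks along its own +y, 75 mm from the origin.
- socket (a point): Centre of the mouth of the grey drive coupling in the middle of the dish, 123 mm above the table when up (20 mm above the dish rim); moves with it. Coupling 50 mm across. Its cross-shaped socket has slots 11 mm wide, 35 mm end to end, along this point's x and y (z up), deep enough for the whole stem. It starts at any angle; a stiff gear drive, it turns only under about 0.3 N m.
- plunger (a joint): How far the drive coupling is pressed down, m: 0 up, 0.010 right down on its stop. A spring holds it up: it begins to move at about 7 N and reaches the stop at about 15 N (reamer's weight included). It springs back when let go.
- jug: Loose open steel juice jug: tub 100 (x) x 90 (y) x 50 mm high, walls 5 mm, about 0.3 kg, black bar handle on its +y wall. Origin: centre of the underside, z up. Its -y wall goes flush against the juicer's front. It starts 40 to 80 mm before the juicer's front, a little off-centre and turned.
- jug_face (a point): Centre of the outer face of the jug's -y wall, 45 mm from the jug's origin, 30 mm above the table; same axes as the jug.
- jug_handle (a point): Middle of the jug's handle, 68 mm from the jug's origin along its +y, 33 mm above the table; axes of the jug. The handle is a bar 14 mm thick (along x), reaching 40 mm out from the wall along y, 20 to 46 mm above the table; grip it across x from above.
- reamer: Upright white plastic reamer, 80 mm high, about 0.12 kg. Origin: foot of the stem, on the axis, z up. Up from the foot: stem 0 to 22 mm, a cross of two bars 8 mm thick, 32 mm end to end, along its x and y (lowest 4 mm slimmer: 5 and 28 mm); round flange 54 mm across, 22 to 27 mm; square grip 34 x 34 mm, 27 to 55 mm; blunt ribbed cone to 80 mm. Fully home the flange rests on the coupling.
- reamer_grip (a point): Point on the reamer's axis in its square grip, 47 mm above its origin (20 mm above the flange); axes of the reamer. The four faces of the square grip look along x and y, the same way as the cross splines point, so the reamer fits the socket in any of four quarter turns.
- stand: Fixed wooden block 85 x 85 x 34 mm high with a 39 mm round hole through its middle, in which the reamer's stem hangs at the start, turned anyhow, its flange resting on the block's top. Origin: centre of the underside.
- can: Bystander: drink can 66 mm across, 118 mm high, standing beyond the work. Origin at the centre of its underside.
- mug: Bystander: white mug 76 mm across, 90 mm high, with a handle, standing beyond the work. Origin at the centre of its underside.

How it is judged:
By the outcome, as a careful person would: the job done as asked, in the order asked, and still so for the second after the job is handed in, while the arm keeps its last pose, push and grip.
It also fails if it takes over 59 s, if anything falls off the work surface, if the arm or the gripper's body presses on something with over 40 N, if the wrist force passes 120 N, or if a joint passes its speed limit or range.

### The arm

A 6-joint arm with a two-finger parallel gripper is mounted at the origin on the work surface. World frame = base frame: x ahead of the robot, y to its left, z up, the work surface at z = 0. Lengths are in mm, angles in rad, forces in N, time in s.
With the tool pointing down it reaches from about 400 to 825 mm from the base axis. Payload 7 kg.
Tool frame: the origin (TCP) lies at the very end of the fingers, on their centre line; the grasp point (between the pads) lies hold_point_z behind it (hold_point_z is the distance from the TCP to the grasp point, in mm); z points along the fingers, y is the direction in which the jaws open and shut (so a half turn about z gives the same grasp; the last joint's range is limited). The gripper opens to 88 mm and grips with 3 to 60 N. Pads are 19 mm wide; open, the fingers measure 130 mm over their backs; the gripper's body (78 mm by 193 mm) begins 47 mm behind the grasp point.
Start: joints at [1.459, 0.359, 0.012, 0, -1.224, -0.288], TCP at [262.739, 621.742, 226.561] pointing down, gripper open.
Joint ranges: [-3.07, 3.07], [-1.43, 2.12], [-1.02, 1.25], [-3.03, 1.67], [-3.05, -0], [-3.03, 3.03]. Speed limits (rad/s): [2.39, 2.39, 3.01, 3.14, 3.14, 3.14].

### API

Orientations are given as [roll, pitch, yaw] about the fixed x, y, z axes, in that order (R = Rz(yaw) Ry(pitch) Rx(roll)).
In Python, from station import observe, read_camera, job_done, hold_point_z gives the robot as it stands. The module is installed in compiled form; this text tells all that it offers.
- The arm moves only by the tool move_arm, never from a script. Its argument "rows" is a list of rows, each an object of numbers: "tx", "ty", "tz": the shift along the tool's x, y, z in m; "spin": the turn about the tool's z in degrees; "jaw": the closure, from 0 (fully open) to 1 (shut). In form: [{"tx": .., "ty": .., "tz": .., "spin": .., "jaw": ..}, ...]. A call has 1 to 20 rows; each row is the pose to reach, as a shift and turn from the pose commanded when the call began, along the tool's axes at that moment; what a row does not reach only later rows make up. A row lasts 1/12 s, in which the tool goes at most 41.7 mm and 7.16 degrees, less where a joint would pass 70% of its speed; a pose out of reach is approached as far as the arm can. A call with a gripper value outside its range is refused whole. The fingers move at their own pace and stop on an object; "squeeze" is the grip in N (left out, the last holds). Time passes only in rows, so rows that repeat a pose let the fingers close. It gives the time, the measured TCP pose, the force and the opening at its end, in the units of the state.
- observe(): the state, without advancing time (a new reading comes with each control period).
- read_camera(name): name is "side" or "top"; returns a dict with "img" (420x560x3 uint8, red, green, blue), "intrinsics" (3x3 intrinsics, pixels), "origin" and "attitude" of the camera in the world. Camera axes: x right, y up, looking along -z (the intrinsics and any distortion apply to the point x, -y, -z); pixel columns grow to the right and rows downward; lengths in mm; the calibration is good to about 2 mm. A picture is of the moment at which its call begins. There is no depth.
- job_done(): hands the job in, once; it reports no verdict.
The state is a dict: "time": time; "joints": joint angles; "joint_vel": joint speeds; "tau": joint torques, N m; "tool_pos": TCP position; "tcp_rot": TCP orientation; "ft_force": force on the tool from outside, world axes, zero at the start; "ft_torque": the same for the moment, N m; "width": finger opening in mm.
Only numpy, scipy, OpenCV 4.12 (cv2) and the standard library are available. Lean on these libraries where they do the work, as an engineer would, in place of code of your own. Each camera call takes 0.05 s, during which the arm holds its last target. There are 200 camera calls.

## Working session

There is one attempt and no reset: what is moved stays moved. The work goes in short steps, Python scripts to look and compute and a tool call to move; the robot and the scene stay as the last step left them, time stands still between calls to the robot, and variables do not carry over. Pictures are saved under pics/ and viewed, about 8 in all and at most 12, crops included, and the job is handed in when it is done.

Besides the shell and the picture viewer there is one more tool, called after "Request:" by a JSON object that holds its "method" and its "body". move_arm: Moves the arm, as the interface text tells. Its arguments: {"type":"object","properties":{"rows":{"type":"array","items":{"type":"object","properties":{"tx":{"type":"number"},"ty":{"type":"number"},"tz":{"type":"number"},"spin":{"type":"number"},"jaw":{"type":"number"}}}},"squeeze":{"type":"number"}},"required":["rows"]}

```bash
mkdir -p pics
python3 - <<'E'
from station import *
import cv2
print(observe(),hold_point_z)
for n in("side","top"):
    c=read_camera(n);cv2.imwrite(f"pics/{n}0.png",c["img"][:,:,::-1]);print(n,{k:v for k,v in c.items() if k!="img"})
E
```

```text
{'time': 0.0, 'joints': array([ 1.45910025e+00,  3.59388288e-01,  1.10460507e-02, -3.52041150e-04,
       -1.22411105e+00, -2.88121788e-01]), 'joint_vel': array([ 6.00611685e-04,  6.39997041e-04,  4.65250557e-05, -1.14807015e-03,
       -1.00109793e-03, -1.85696816e-03]), 'tau': array([-2.26786622e-03, -5.82717025e+01,  2.93043870e+01,  6.99736655e+00,
        6.81309117e-03, -1.51407144e-04]), 'tool_pos': array([262.56307565, 621.2957027 , 225.61587506]), 'tcp_rot': array([ 3.13990995e+00, -1.53575772e-04, -3.99937632e-01]), 'ft_force': array([-0.69952558,  0.21386186, -0.25140517]), 'ft_torque': array([-0.04235896, -0.05768668,  0.0179236 ]), 'width': 87.6961952303132} 18.8
side {'intrinsics': array([[386.6426329 ,   0.        , 277.03603026],
       [  0.        , 386.6426329 , 210.1499323 ],
       [  0.        ,   0.        ,   1.        ]]), 'origin': array([ 212.36476106, -432.97472684,  742.27621778]), 'attitude': array([ 0.73518542, -0.01306116, -0.75203632])}
top {'intrinsics': array([[411.4207819 ,   0.        , 270.96150744],
       [  0.        , 411.4207819 , 203.44924777],
       [  0.        ,   0.        ,   1.        ]]), 'origin': array([469.67600188, -34.81771102, 989.51101652]), 'attitude': array([ 0.18036988,  0.02866144, -1.5995716 ])}
```

View pics/top0.png

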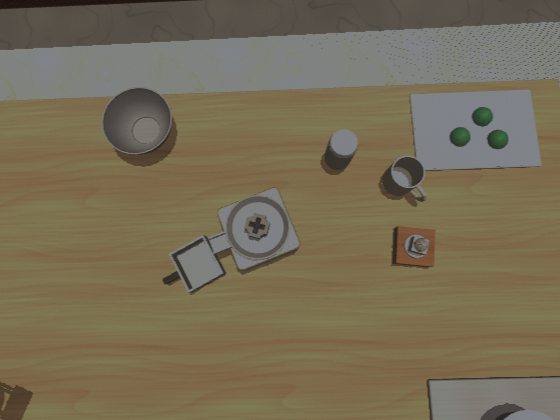

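View pics/side0.png

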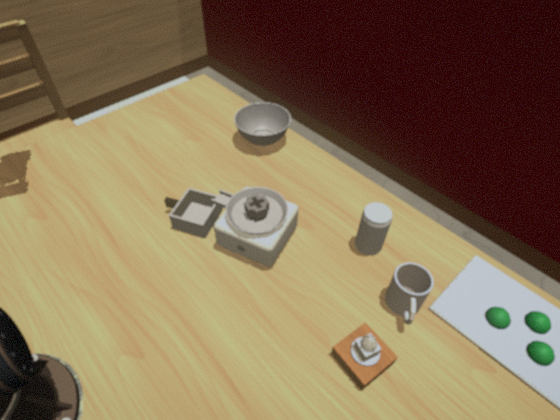

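The top view shows the juicer at about (257,227), the jug at (197,264) with its handle at (171,278), and the reamer in its stand at (415,247). The can is at (342,150) and the mug at (404,175). The side view shows the juicer at (257,222), the jug at (197,213) and the stand at (364,353). Next I'll enlarge these areas.

```bash
cat > h.py <<'E'
import numpy as np, cv2
from scipy.spatial.transform import Rotation as R
from station import *
def cam(n):
    c=read_camera(n); c["R"]=R.from_euler("xyz",c["attitude"]).as_matrix(); return c
def ray(c,uv):
    K=c["intrinsics"]; uv=np.atleast_2d(np.array(uv,float))
    d=np.c_[(uv[:,0]-K[0,2])/K[0,0],-(uv[:,1]-K[1,2])/K[1,1],-np.ones(len(uv))]
    return d@c["R"].T
def atz(c,uv,z):
    d=ray(c,uv); z=np.broadcast_to(z,len(d)); return c["origin"]+d*((z-c["origin"][2])/d[:,2])[:,None]
def tri(c1,p1,c2,p2):
    A=ray(c1,p1)[0];B=ray(c2,p2)[0]
    s=np.linalg.lstsq(np.c_[A,-B],c2["origin"]-c1["origin"],rcond=None)[0]
    a=c1["origin"]+s[0]*A;b=c2["origin"]+s[1]*B
    return (a+b)/2,np.linalg.norm(a-b)
def proj(c,P):
    q=(np.atleast_2d(P)-c["origin"])@c["R"]; K=c["intrinsics"]
    return np.c_[K[0,0]*q[:,0]/-q[:,2]+K[0,2],K[1,1]*-q[:,1]/-q[:,2]+K[1,2]]
def crop(c,x,y,w,h,s,g=1.8):
    im=c["img"][y:y+h,x:x+w,::-1]
    im=cv2.resize(im,None,fx=s,fy=s,interpolation=cv2.INTER_CUBIC)
    im=np.clip(255*(im/255.)**(1/g),0,255).astype(np.uint8)
    for i in range(0,w,10):
        cv2.line(im,(i*s,0),(i*s,6 if i%20 else 12),(0,0,255),1)
        if i%20==0: cv2.putText(im,str(x+i),(i*s+1,22),0,.4,(0,0,255))
    for j in range(0,h,10):
        cv2.line(im,(0,j*s),(6 if j%20 else 12,j*s),(0,0,255),1)
        if j%20==0: cv2.putText(im,str(y+j),(13,j*s+4),0,.4,(0,0,255))
    return im
E
python3 - <<'E'
from h import *
t=cam("top");s=cam("side")
cv2.imwrite("pics/c1.png",crop(t,155,180,150,120,5))
a=crop(t,388,220,56,60,7);b=crop(s,324,318,56,60,7)
cv2.imwrite("pics/c2.png",np.hstack([a,b]))
cv2.imwrite("pics/c3.png",crop(s,155,180,150,90,5))
E
```

```text
(no output)
```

View pics/c1.png

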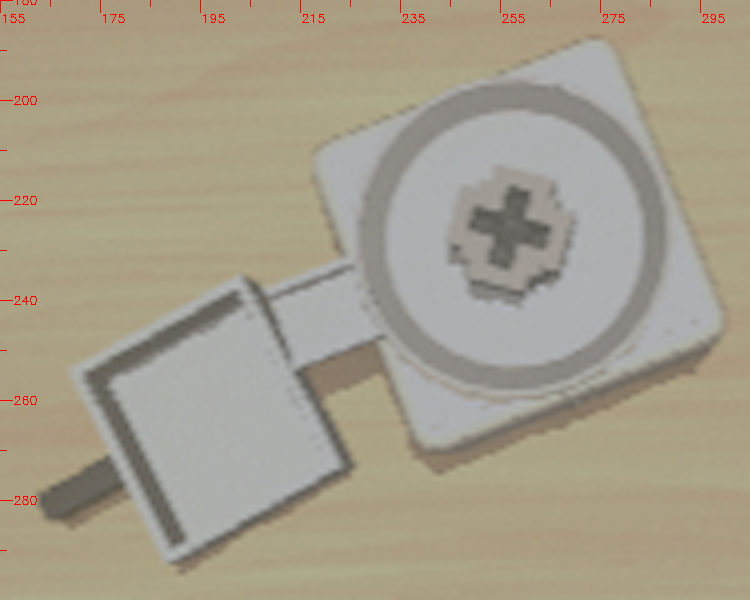

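View pics/c2.png

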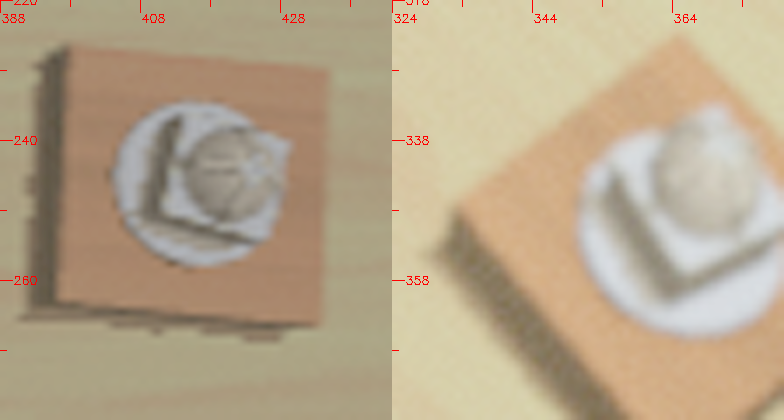

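View pics/c3.png

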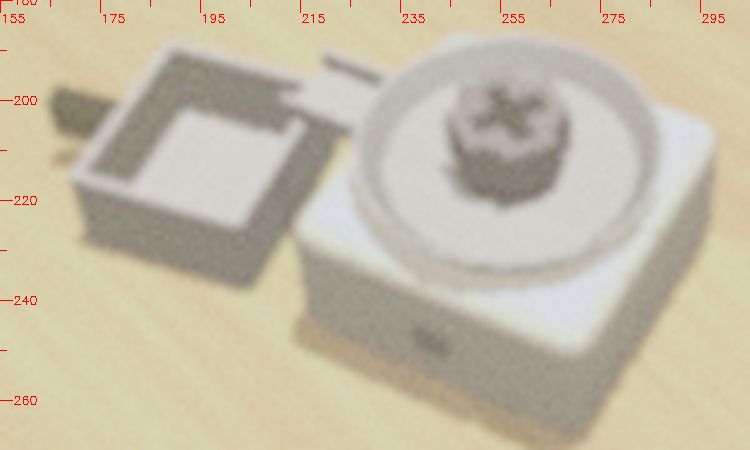

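The crops show these positions (crop pixels):
- **Top view, juicer box:** corners at about (313,150), (607,36), (726,330) and (428,452).
- **Top view, socket:** cross centre at (510,228), with arms toward (518,185) and (550,237).
- **Top view, jug rim:** corners at (245,277), (72,373), (172,562) and (352,467), with the handle end at (45,505).
- **Top view, stand and reamer:** flange centre at (197,184), grip top corners at (185,115), (292,138), (160,212) and (258,240).
- **Side view:** socket at (508,111), jug rim corners at (170,42) and (75,178), stand corners at (680,38) and (458,210).

```bash
cat > m.py <<'E'
from h import *
np.set_printoptions(precision=1,suppress=True)
t=cam("top");s=cam("side")
f=lambda P,x,y,k:(np.array(P,float)+.5)/k-.5+[x,y]
T=lambda P:f(P,155,180,5)
S=lambda P:f(P,155,180,5)
jb=atz(t,T([(313,150),(607,36),(726,330),(428,452)]),85);c=jb.mean(0)
ang=lambda v:np.degrees(np.arctan2(v[1],v[0]))
print("juicer c",c,"front normal",ang(jb[0]-jb[1]),ang(jb[3]-jb[2]),"sideperp",ang(jb[0]-jb[3])-90,ang(jb[1]-jb[2])-90)
print("sizes",[np.linalg.norm(jb[i]-jb[i-1]) for i in range(4)])
print("socket",atz(t,T((510,228)),123),"tri",tri(t,T((510,228)),s,S((508,111))))
cr=atz(t,T([(518,185),(503,267),(470,222),(550,237)]),123);print("cross ang",ang(cr[0]-cr[1]),ang(cr[2]-cr[3]))
jg=atz(t,T([(245,277),(72,373),(172,562),(352,467)]),50)
print("jug",jg.mean(0),"ang(+y)",ang(jg[1]-jg[0]),ang(jg[2]-jg[3]),ang(jg[0]-jg[3])-90,ang(jg[1]-jg[2])-90,[np.linalg.norm(jg[i]-jg[i-1]) for i in range(4)])
print("handle end",atz(t,T((45,505)),46), "tri rim corner",tri(t,T((245,277)),s,S((305,88))),tri(t,T((72,373)),s,S((170,42))),tri(t,T((172,562)),s,S((75,180))))
A=lambda P:f(P,388,220,7);B=lambda P:f(np.array(P)-[392,0],324,318,7)
st=atz(t,A([(68,42),(328,70),(325,325),(55,300)]),34);print("stand",st.mean(0),"flange",atz(t,A((197,184)),39))
print("side proj of stand corners",proj(s,st))
print("tri stand",tri(t,A((68,42)),s,B((680,38))),tri(t,A((55,300)),s,B((458,210))))
g=atz(t,A([(185,115),(292,138),(258,240),(160,212)]),67);print("grip",g.mean(0),ang(g[1]-g[0]),ang(g[2]-g[3]),ang(g[0]-g[3]),ang(g[1]-g[2]))
# overlays
def rot(a):a=np.radians(a);return np.array([[np.cos(a),-np.sin(a)],[np.sin(a),np.cos(a)]])
E
python3 m.py
```

```text
juicer c [582.1  16.1  85. ] front normal 109.67100717830245 110.39073920196688 sideperp -69.8473238043545 -70.23910482074335
sizes [np.float64(143.7880718843389), np.float64(141.39820595442484), np.float64(142.01925741279246), np.float64(140.4233201412143)]
socket [[582.5  17.3 123. ]] tri (array([582. ,  17.1, 126.2]), np.float64(0.11088542117107024))
cross ang -11.619752672288344 77.48768131547479
jug [509.1 160.2  50. ] ang(+y) 117.58469583598257 115.99130827679188 -60.97534355464655 -61.51492622283517 [np.float64(100.26913040689541), np.float64(89.66631889467547), np.float64(97.72790950410176), np.float64(90.6854002015792)]
handle end [[472.7 236.2  46. ]] tri rim corner (array([567.6, 147. ,  52.7]), np.float64(12.5536134521466)) (array([531.8, 223.2,  51.7]), np.float64(0.4697390244562036)) (array([446.1, 176.9,  50.6]), np.float64(0.526460191506933))
stand [ 534.8 -340.7   34. ] flange [[ 534.2 -340.2   39. ]]
side proj of stand corners [[365.  321.6]
 [397.1 357. ]
 [365.1 385.1]
 [332.2 345.9]]
tri stand (array([ 582.8, -304.7,   29.2]), np.float64(1.0573507217570215)) (array([ 498.8, -294.3,   28.6]), np.float64(0.9639935683439805))
grip [ 534.5 -339.8   67. ] -104.23795904527313 -108.04362795222143 -19.229027442931734 -23.36942788500079
```

Request:
{"method": "move_arm", "body": {"rows": [{"tx":0.355,"ty":0.2845,"tz":0.115,"spin":40,"jaw":0},{"tx":0.355,"ty":0.2845,"tz":0.115,"spin":40,"jaw":0},{"tx":0.355,"ty":0.2845,"tz":0.115,"spin":40,"jaw":0},{"tx":0.355,"ty":0.2845,"tz":0.115,"spin":40,"jaw":0},{"tx":0.355,"ty":0.2845,"tz":0.115,"spin":40,"jaw":0},{"tx":0.355,"ty":0.2845,"tz":0.115,"spin":40,"jaw":0},{"tx":0.355,"ty":0.2845,"tz":0.115,"spin":40,"jaw":0},{"tx":0.355,"ty":0.2845,"tz":0.115,"spin":40,"jaw":0},{"tx":0.355,"ty":0.2845,"tz":0.115,"spin":40,"jaw":0},{"tx":0.355,"ty":0.2845,"tz":0.115,"spin":40,"jaw":0},{"tx":0.355,"ty":0.2845,"tz":0.115,"spin":40,"jaw":0},{"tx":0.355,"ty":0.2845,"tz":0.115,"spin":40,"jaw":0},{"tx":0.355,"ty":0.2845,"tz":0.115,"spin":40,"jaw":0},{"tx":0.355,"ty":0.2845,"tz":0.115,"spin":40,"jaw":0},{"tx":0.355,"ty":0.2845,"tz":0.115,"spin":40,"jaw":0},{"tx":0.355,"ty":0.2845,"tz":0.115,"spin":40,"jaw":0}]}}

```text
time: 1.63
tool_pos: [478.9, 222.6, 112.0]
tcp_rot: [-3.141, 0.0, -1.097]
ft_force: [-0.3, 0.0, -0.4]
width: 87.9
```

Request:
{"method": "move_arm", "body": {"rows": [{"tz":0.04,"jaw":0},{"tz":0.08,"jaw":0},{"tz":0.096,"jaw":0},{"tz":0.096,"jaw":0},{"tz":0.096,"jaw":1},{"tz":0.096,"jaw":1},{"tz":0.096,"jaw":1},{"tz":0.096,"jaw":1},{"tz":0.096,"jaw":1},{"tz":0.096,"jaw":1},{"tz":0.096,"jaw":1},{"tz":0.096,"jaw":1}], "squeeze": 25}}

```text
invalid input
```

Run:
```python
from h import *
t=cam("top");o=observe();print(o["time"],o["tool_pos"],o["tcp_rot"],o["width"],o["ft_force"])
cv2.imwrite("pics/d1.png",np.vstack([crop(t,145,170,160,60*2,5)]))
```

```text
1.6833 [478.8615241  222.67850615 111.97404747] [-3.14073480e+00  2.84851943e-04 -1.09642260e+00] 87.39410892724774 [ 0.31799567 -0.72395462 -0.3347038 ]
```

Request:
{"method": "move_arm", "body": {"rows": [{"tx":0,"ty":0,"tz":0.04,"spin":0,"jaw":0},{"tx":0,"ty":0,"tz":0.08,"spin":0,"jaw":0},{"tx":0,"ty":0,"tz":0.096,"spin":0,"jaw":0},{"tx":0,"ty":0,"tz":0.096,"spin":0,"jaw":0},{"tx":0,"ty":0,"tz":0.096,"spin":0,"jaw":1},{"tx":0,"ty":0,"tz":0.096,"spin":0,"jaw":1},{"tx":0,"ty":0,"tz":0.096,"spin":0,"jaw":1},{"tx":0,"ty":0,"tz":0.096,"spin":0,"jaw":1},{"tx":0,"ty":0,"tz":0.096,"spin":0,"jaw":1},{"tx":0,"ty":0,"tz":0.096,"spin":0,"jaw":1},{"tx":0,"ty":0,"tz":0.096,"spin":0,"jaw":1},{"tx":0,"ty":0,"tz":0.096,"spin":0,"jaw":1}], "squeeze": 25}}

```text
time: 2.68
tool_pos: [479.1, 221.5, 15.8]
tcp_rot: [-3.141, 0.0, -1.098]
ft_force: [-0.4, 0.8, 0.2]
width: 40.4
```

Request:
{"method": "move_arm", "body": {"rows": [{"tx":0,"ty":0,"tz":0,"spin":0,"jaw":1},{"tx":0,"ty":0,"tz":0,"spin":0,"jaw":1},{"tx":0,"ty":0,"tz":0,"spin":0,"jaw":1},{"tx":0,"ty":0,"tz":0,"spin":0,"jaw":1},{"tx":0,"ty":0,"tz":0,"spin":0,"jaw":1},{"tx":0,"ty":0,"tz":0,"spin":0,"jaw":1},{"tx":0,"ty":0,"tz":0,"spin":0,"jaw":1},{"tx":0,"ty":0,"tz":0,"spin":0,"jaw":1}], "squeeze": 25}}

```text
time: 3.35
tool_pos: [479.0, 221.5, 15.5]
tcp_rot: [3.142, -0.0, -1.098]
ft_force: [0.5, -0.1, -2.5]
width: 13.6
```

Run:
```python
from h import *
t=cam("top");o=observe();print(o["time"],o["tool_pos"],o["tcp_rot"],o["width"],o["ft_force"])
cv2.imwrite("pics/d1.png",np.vstack([crop(t,145,170,160,60*2,5)]))
```

```text
3.4 [479.03639847 221.53947685  15.50890745] [-3.14157628e+00  7.80705219e-06 -1.09789952e+00] 13.879636380761646 [ 1.57972178  0.35772896 -1.32663383]
```

View pics/d1.png

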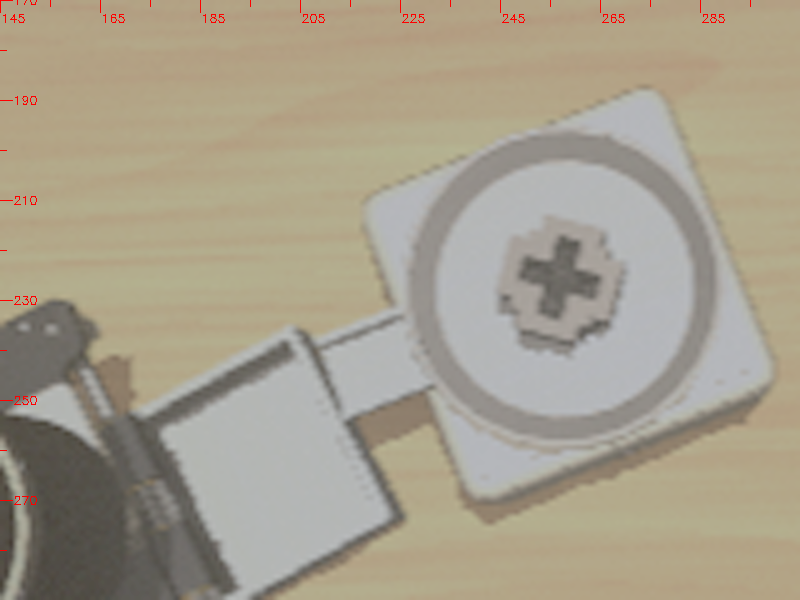

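Jaws at 13.9 mm hold the handle. The jug's near-wall corners are now at crop (297,327) and (403,517). The socket cross is centred near (560,278).

Run:
```python
from h import *
np.set_printoptions(precision=2,suppress=True)
t=cam("top")
T=lambda P:(np.array(P,float)+.5)/5-.5+[145,170]
w=atz(t,T([(297,327),(403,517)]),50)[:,:2]
d=w[0]-w[1];print("len",np.linalg.norm(d),"dir",np.degrees(np.arctan2(d[1],d[0]))+90)
m=w.mean(0);p=np.array([479.0,221.5]);v=p-m
a=np.radians(117.1);u=np.array([np.cos(a),np.sin(a)]);n=np.array([-u[1],u[0]])
print("mid",m,"TCP-mid along,lat",v@u,v@n)
jb=atz(t,T([(363,200),(657,86),(776,380),(478,502)]),85)[:,:2]
c=jb.mean(0);print(c)
# socket cross refined: threshold dark in crop
im=t["img"][:,:,::-1].astype(float).mean(2)[212:242,242:274]
for th in (60,75,90):
    b=(im<th).astype(np.uint8);k,l,st,ce=cv2.connectedComponentsWithStats(b);i=[j for j in range(1,k) if st[j,4]>25]
    print(th,[(st[j,4],ce[j]+[242,212],atz(t,ce[j]+[242,212],123)[0]) for j in i])
b=cv2.resize(im.astype(np.float32),None,fx=1,fy=1);print(b.astype(int)[4:24,6:26])
```

```text
len 100.02717620346588 dir 118.79311792904589
mid [529.42 119.26] TCP-mid along,lat 113.98446478919514 -1.691691642956343
[582.1  16.1]
60 [(np.int32(115), array([256.51, 224.85]), array([583.26,  17.48, 123.  ]))]
75 [(np.int32(130), array([256.38, 225.03]), array([582.89,  17.76, 123.  ])), (np.int32(29), array([258.83, 236.1 ]), array([559.17,  13.12, 123.  ]))]
90 [(np.int32(152), array([256.24, 225.1 ]), array([582.75,  18.06, 123.  ])), (np.int32(53), array([256.81, 237.06]), array([557.28,  17.43, 123.  ]))]
[[139 140 129 114 115 114 111 112 111 110 110 112 112 112 112 113 112 109
  125 139]
 [115 121 121 114 111 111 111 111  88  56  77 102 109 112 114 111 113  92
  113 141]
 [111 111 113 111 112 112 112 102  73  44  45  46  53  93 113 112 103  82
  114 141]
 [112 112 111 111 111 111 111  88  50  46  44  45  52  92 112 113 103 101
  120 136]
 [111 111 109 110 110 111 113  89  53  52  55  49  62  98 113 113 112 113
   98 118]
 [111  93  67  78 102 110 111  84  51  50  50  54  80 106 112 112 114 113
   90 112]
 [102  73  46  45  46  53  56  53  55  56  50  51  92 112 113 112 113
[... 421 characters left out ...]
  79 105
  114 113]
 [114 112 112 113 111  85  47  50  50  54  57  57  52  52  59  53  78 105
  114 105]
 [112 112 113 113 102  73  55  54  50  53  82 107 104  85  70  63  93 113
  114 103]
 [112 112 111 112  87  54  59  61  54  62  96 113 113 113 114 113 114 113
  113  90]
 [102 113 111 113  89  56  60  61  57  57  94 112 114 113 113 113 114 113
  114  88]
 [ 80 104 111 112  87  56  53  48  49  78 105 113 113 113 113 113 113 113
  104  78]
 [102 113 112 113 113 106  83  64  59  93 113 113 114 114 104  93 105 111
  101 106]
 [104 112 112 112 113 113 113 112 107 109 113 115 112 113 102  71  47  54
   57 114]
 [ 99 103 112 109 111 112 114 113 113 113 114 113  94  66  57  52  51  67
   72 118]]
```

Request:
{"method": "move_arm", "body": {"rows": [{"tx":0.005,"ty":-0.004,"tz":0,"spin":1.2,"jaw":1},{"tx":0.01,"ty":-0.008,"tz":0,"spin":2.4,"jaw":1},{"tx":0.015,"ty":-0.012,"tz":0,"spin":3.6,"jaw":1},{"tx":0.02,"ty":-0.016,"tz":0,"spin":4.8,"jaw":1},{"tx":0.025,"ty":-0.02,"tz":0,"spin":6,"jaw":1},{"tx":0.0298,"ty":-0.0236,"tz":0,"spin":7.1,"jaw":1},{"tx":0.0298,"ty":-0.0236,"tz":0,"spin":7.1,"jaw":1},{"tx":0.0298,"ty":-0.0236,"tz":0,"spin":7.1,"jaw":1},{"tx":0.0298,"ty":-0.0236,"tz":0,"spin":7.1,"jaw":1}]}}

```text
time: 4.2
tool_pos: [513.8, 205.5, 15.5]
tcp_rot: [-3.142, -0.0, -1.222]
ft_force: [0.4, -0.6, -2.9]
width: 14.0
```

Run:
```python
from h import *
t=cam("top");s=cam("side");o=observe();print(o["time"],o["tool_pos"],o["tcp_rot"],o["width"],o["ft_force"])
cv2.imwrite("pics/d2.png",np.vstack([crop(t,170,195,100,100,8)[:,:].copy()[:590]]))
```

```text
4.3 [513.42550405 205.58595169  15.48991931] [ 3.14141011e+00 -1.45970601e-04 -1.22157110e+00] 13.884198624581684 [ 1.38497917 -0.27924237 -1.70183809]
```

View pics/d2.png

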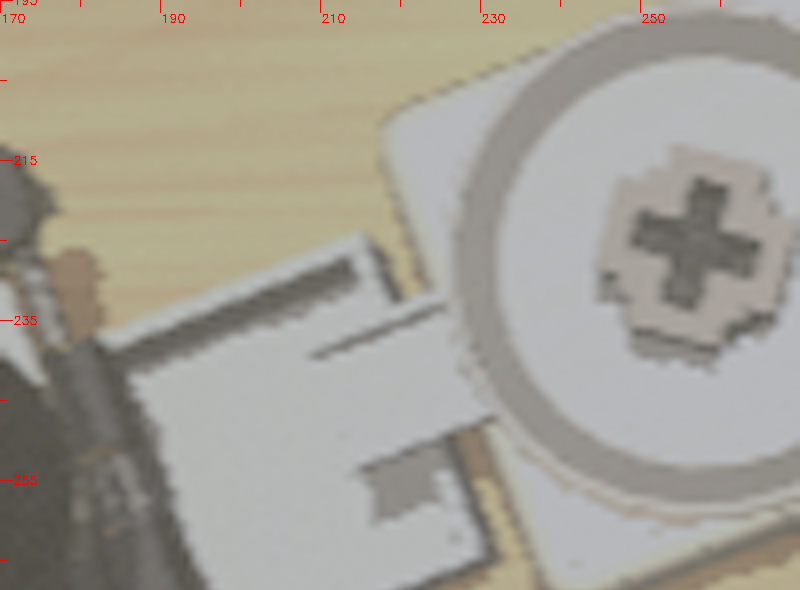

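The jug is now square to within about 1°. Its wall corners are at crop (368,233) and (495,555). The spout edges run through (315,357)–(445,302) and (360,468)–(495,418), and a small gap remains to the front. Next I'll check the centring.

Run:
```python
from h import *
np.set_printoptions(precision=2,suppress=True)
t=cam("top")
T=lambda P:(np.array(P,float)+.5)/8-.5+[170,195]
a=np.radians(110);u=np.array([np.cos(a),np.sin(a)]);n=np.array([-u[1],u[0]])
c=np.array([582.3,16.8])
q=lambda P,z:np.c_[(atz(t,T(P),z)[:,:2]-c)@u,(atz(t,T(P),z)[:,:2]-c)@n]
print("jug corners",q([(368,233),(495,555)],50))
print("jug side edge",q([(365,235),(100,335)],50))
print("spout upper",q([(315,357),(445,302)],83),"lower",q([(360,468),(495,418)],83))
print("socket",q([(696,243)],123)); print("front edge",q([(393,165),(540,560)],85))
p=np.array([513.5,205.5])-c;print("tcp",p@u,p@n)
print("tri corner/socket via side later")
```

```text
jug corners [[ 88.13 -49.44]
 [ 86.43  50.33]]
jug side edge [[ 89.14 -49.21]
 [170.29 -50.53]]
spout upper [[110.35 -16.39]
 [ 71.45 -17.27]] lower [[109.3   16.94]
 [ 69.86  17.93]]
socket [[ 0.28 -0.92]]
front edge [[ 71.35 -58.33]
 [ 71.88  58.87]]
tcp 200.8509834031069 0.1116512645167802
tri corner/socket via side later
```

Request:
{"method": "move_arm", "body": {"rows": [{"tx":0.003,"ty":0,"tz":0,"spin":0,"jaw":1},{"tx":0.006,"ty":0,"tz":0,"spin":0,"jaw":1},{"tx":0.009,"ty":0,"tz":0,"spin":0,"jaw":1},{"tx":0.011,"ty":0,"tz":0,"spin":0,"jaw":1},{"tx":0.012,"ty":0,"tz":0,"spin":0,"jaw":1},{"tx":0.013,"ty":0,"tz":0,"spin":0,"jaw":1},{"tx":0.013,"ty":0,"tz":0,"spin":0,"jaw":1}]}}

```text
time: 4.93
tool_pos: [518.1, 193.2, 15.5]
tcp_rot: [3.141, -0.0, -1.222]
ft_force: [0.9, -0.1, -3.3]
width: 13.7
```

Request:
{"method": "move_arm", "body": {"rows": [{"tx":0.0005,"ty":0,"tz":0,"spin":0,"jaw":1},{"tx":0.001,"ty":0,"tz":0,"spin":0,"jaw":1},{"tx":0.0015,"ty":0,"tz":0,"spin":0,"jaw":1},{"tx":0.002,"ty":0,"tz":0,"spin":0,"jaw":1},{"tx":0.002,"ty":0,"tz":0,"spin":0,"jaw":1}]}}

```text
time: 5.35
tool_pos: [518.7, 192.1, 15.6]
tcp_rot: [-3.141, 0.001, -1.222]
ft_force: [-1.4, 4.2, -2.3]
width: 13.9
```

Request:
{"method": "move_arm", "body": {"rows": [{"tx":0.0005,"ty":0,"tz":0,"spin":0,"jaw":1},{"tx":0.001,"ty":0,"tz":0,"spin":0,"jaw":1},{"tx":0.0015,"ty":0,"tz":0,"spin":0,"jaw":1},{"tx":0.002,"ty":0,"tz":0,"spin":0,"jaw":1},{"tx":0.002,"ty":0,"tz":0,"spin":0,"jaw":1},{"tx":0.002,"ty":0,"tz":0,"spin":0,"jaw":1}]}}

```text
time: 5.85
tool_pos: [518.8, 192.0, 15.6]
tcp_rot: [-3.141, 0.002, -1.222]
ft_force: [-8.7, 14.8, -0.6]
width: 14.1
```

Run:
```python
from h import *
t=cam("top");o=observe();print(o["time"],o["tool_pos"],o["tcp_rot"],o["width"],o["ft_force"],o["ft_torque"])
```

```text
5.9 [518.7738093  191.99460289  15.58722364] [-3.14063880e+00  2.40713955e-03 -1.22156355e+00] 13.615991261024863 [-9.83926003 13.93769917 -0.31308938] [ 5.05808386  3.34123713 -0.09675468]
```

Request:
{"method": "move_arm", "body": {"rows": [{"tx":-0.001,"ty":0,"tz":0,"spin":0,"jaw":1},{"tx":-0.002,"ty":0,"tz":0,"spin":0,"jaw":1},{"tx":-0.002,"ty":0,"tz":0,"spin":0,"jaw":0.5},{"tx":-0.002,"ty":0,"tz":0,"spin":0,"jaw":0.5},{"tx":-0.002,"ty":0,"tz":0,"spin":0,"jaw":0.5},{"tx":-0.002,"ty":0,"tz":0,"spin":0,"jaw":0.5},{"tx":-0.002,"ty":0,"tz":0,"spin":0,"jaw":0.5},{"tx":-0.002,"ty":0,"tz":0,"spin":0,"jaw":0.5}]}}

```text
time: 6.57
tool_pos: [518.8, 191.4, 15.6]
tcp_rot: [-3.142, -0.0, -1.222]
ft_force: [1.4, -0.3, -0.0]
width: 42.9
```

Request:
{"method": "move_arm", "body": {"rows": [{"tx":0,"ty":0,"tz":-0.04,"spin":0,"jaw":0.3},{"tx":0,"ty":0,"tz":-0.08,"spin":0,"jaw":0.2},{"tx":0,"ty":0,"tz":-0.12,"spin":0,"jaw":0.2},{"tx":0,"ty":0,"tz":-0.16,"spin":0,"jaw":0.2},{"tx":0,"ty":0,"tz":-0.2,"spin":0,"jaw":0.2},{"tx":0.505,"ty":0.167,"tz":-0.2,"spin":-51,"jaw":0.2},{"tx":0.505,"ty":0.167,"tz":-0.2,"spin":-51,"jaw":0.2},{"tx":0.505,"ty":0.167,"tz":-0.2,"spin":-51,"jaw":0.2},{"tx":0.505,"ty":0.167,"tz":-0.2,"spin":-51,"jaw":0.2},{"tx":0.505,"ty":0.167,"tz":-0.2,"spin":-51,"jaw":0.2},{"tx":0.505,"ty":0.167,"tz":-0.2,"spin":-51,"jaw":0.2},{"tx":0.505,"ty":0.167,"tz":-0.2,"spin":-51,"jaw":0.2},{"tx":0.505,"ty":0.167,"tz":-0.2,"spin":-51,"jaw":0.2},{"tx":0.505,"ty":0.167,"tz":-0.2,"spin":-51,"jaw":0.2},{"tx":0.505,"ty":0.167,"tz":-0.2,"spin":-51,"jaw":0.2},{"tx":0.505,"ty":0.167,"tz":-0.2,"spin":-51,"jaw":0.2},{"tx":0.505,"ty":0.167,"tz":-0.2,"spin":-51,"jaw":0.2},{"tx":0.505,"ty":0.167,"tz":-0.2,"spin":-51,"jaw":0.2},{"tx":0.505,"ty":0.167,"tz":-0.2,"spin":-51,"jaw":0.2},{"tx":0.505,"ty":0.167,"tz":-0.2,"spin":-51,"jaw":0.2}]}}

```text
time: 8.23
tool_pos: [533.6, -343.7, 214.5]
tcp_rot: [3.141, 0.001, -0.336]
ft_force: [0.3, 0.4, -0.6]
width: 69.8
```

Run:
```python
from h import *
t=cam("top");s=cam("side");o=observe();print(o["time"],o["tool_pos"],o["tcp_rot"],o["width"])
a=crop(t,170,195,100,100,6);b=crop(s,160,170,60,100,6)[:,:195]
cv2.imwrite("pics/e1.png",np.hstack([a,b])[:600])
# socket cross angle fit on top image: rendered cross vs darkness
im=255-cv2.cvtColor(t["img"],cv2.COLOR_RGB2GRAY).astype(np.float32)
from scipy.optimize import minimize
from scipy.ndimage import map_coordinates
g=np.mgrid[-24:24.1:1,-24:24.1:1].reshape(2,-1)
inm=((abs(g[0])<5.5)&(abs(g[1])<17.5))|((abs(g[1])<5.5)&(abs(g[0])<17.5))
g=g[:,np.hypot(*g)<22];inm=((abs(g[0])<5.5)&(abs(g[1])<17.5))|((abs(g[1])<5.5)&(abs(g[0])<17.5))
def cost(p):
    a=p[2];X=np.c_[p[0]+np.cos(a)*g[0]-np.sin(a)*g[1],p[1]+np.sin(a)*g[0]+np.cos(a)*g[1],np.full(g.shape[1],123)]
    uv=proj(t,X);v=map_coordinates(im,[uv[:,1],uv[:,0]],order=1)
    return -(v[inm].mean()-v[~inm].mean())
best=min((minimize(cost,[582.5,17,np.radians(d)],method="Nelder-Mead") for d in (-20,-12,-5)),key=lambda r:r.fun)
print(best.x[:2],np.degrees(best.x[2]),best.fun)
```

```text
8.3333 [ 533.85334595 -340.70121064  214.89134784] [-3.14146714e+00  1.14963340e-03 -3.33745373e-01] 70.08909910671805
[582.95955932  17.71316087] -16.37894943787826 -61.62567138671875
```

View pics/e1.png

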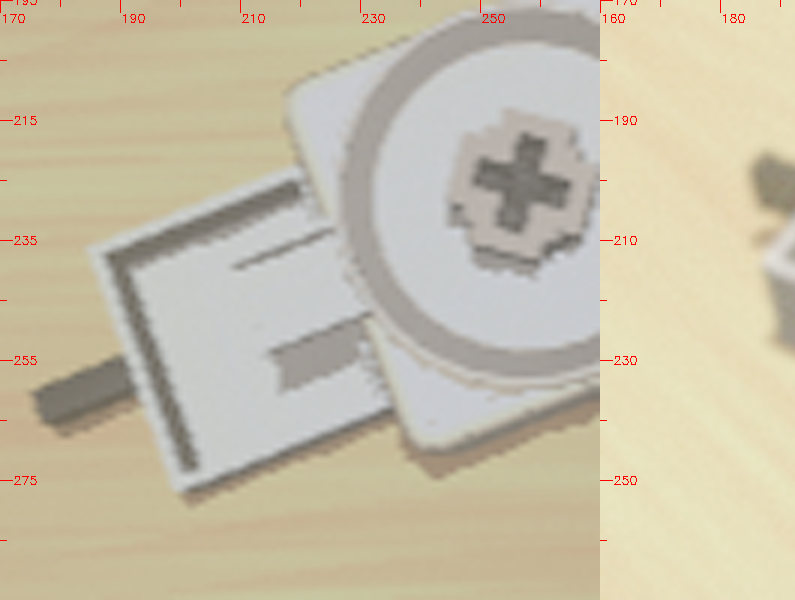

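The jug is flush and square with the juicer. Its edges run at about 20.4° in the image, matching the box front, and it is centred on the spout. Next I'll pick up the reamer and scan the socket angle again.

Request:
{"method": "move_arm", "body": {"rows": [{"tx":0,"ty":0,"tz":0.04,"spin":0,"jaw":0.2},{"tx":0,"ty":0,"tz":0.08,"spin":0,"jaw":0.2},{"tx":0,"ty":0,"tz":0.12,"spin":0,"jaw":0.2},{"tx":0,"ty":0,"tz":0.15,"spin":0,"jaw":0.2},{"tx":0,"ty":0,"tz":0.165,"spin":0,"jaw":0.2},{"tx":0,"ty":0,"tz":0.173,"spin":0,"jaw":0.2},{"tx":0,"ty":0,"tz":0.173,"spin":0,"jaw":0.2},{"tx":0,"ty":0,"tz":0.173,"spin":0,"jaw":1},{"tx":0,"ty":0,"tz":0.173,"spin":0,"jaw":1},{"tx":0,"ty":0,"tz":0.173,"spin":0,"jaw":1},{"tx":0,"ty":0,"tz":0.173,"spin":0,"jaw":1},{"tx":0,"ty":0,"tz":0.173,"spin":0,"jaw":1},{"tx":0,"ty":0,"tz":0.173,"spin":0,"jaw":1},{"tx":0,"ty":0,"tz":0.173,"spin":0,"jaw":1},{"tx":0,"ty":0,"tz":0.173,"spin":0,"jaw":1},{"tx":0,"ty":0,"tz":0.173,"spin":0,"jaw":1}], "squeeze": 45}}

```text
time: 9.67
tool_pos: [534.6, -340.3, 43.1]
tcp_rot: [3.141, -0.001, -0.332]
ft_force: [-1.7, 0.2, 5.8]
width: 34.0
```

Run:
```python
from h import *
from scipy.optimize import minimize
from scipy.ndimage import map_coordinates
t=cam("top");o=observe();print(o["time"],o["tool_pos"],o["tcp_rot"],o["width"],o["ft_force"])
im=255-cv2.cvtColor(t["img"],cv2.COLOR_RGB2GRAY).astype(np.float32)
g=np.mgrid[-24:24.1:.7,-24:24.1:.7].reshape(2,-1);g=g[:,np.hypot(*g)<21]
inm=((abs(g[0])<5.5)&(abs(g[1])<17.5))|((abs(g[1])<5.5)&(abs(g[0])<17.5))
def cost(p,a):
    X=np.c_[p[0]+np.cos(a)*g[0]-np.sin(a)*g[1],p[1]+np.sin(a)*g[0]+np.cos(a)*g[1],np.full(g.shape[1],123)]
    uv=proj(t,X);v=map_coordinates(im,[uv[:,1],uv[:,0]],order=1)
    return -(v[inm].mean()-v[~inm].mean())
for d in range(-24,-3,2):
    r=minimize(cost,[582.5,17],args=(np.radians(d),),method="Nelder-Mead");print(d,r.x.round(1),round(r.fun,1))
```

```text
9.7167 [ 534.60698327 -340.2723071    43.16601078] [ 3.14136577e+00 -5.94730264e-04 -3.31636307e-01] 33.63985414994929 [-1.08327569  0.75708479  5.41718981]
-24 [582.8  17.6] -52.6
-22 [582.8  17.6] -55.0
-20 [582.8  17.6] -56.9
-18 [582.8  17.6] -57.9
-16 [582.7  17.6] -58.1
-14 [582.7  17.6] -57.4
-12 [582.7  17.5] -56.0
-10 [582.8  17.5] -53.9
-8 [582.7  17.5] -51.4
-6 [582.8  17.5] -48.6
-4 [582.8  17.5] -45.7
```

Request:
{"method": "move_arm", "body": {"rows": [{"tx":0,"ty":0,"tz":-0.02,"spin":0,"jaw":1},{"tx":0,"ty":0,"tz":-0.05,"spin":0,"jaw":1},{"tx":0,"ty":0,"tz":-0.09,"spin":0,"jaw":1},{"tx":0,"ty":0,"tz":-0.13,"spin":0,"jaw":1},{"tx":0,"ty":0,"tz":-0.16,"spin":0,"jaw":1},{"tx":-0.007,"ty":-0.035,"tz":-0.16,"spin":-2.5,"jaw":1},{"tx":-0.014,"ty":-0.07,"tz":-0.16,"spin":-2.5,"jaw":1},{"tx":-0.021,"ty":-0.105,"tz":-0.16,"spin":-2.5,"jaw":1},{"tx":-0.028,"ty":-0.14,"tz":-0.16,"spin":-2.5,"jaw":1},{"tx":-0.035,"ty":-0.175,"tz":-0.16,"spin":-2.5,"jaw":1},{"tx":-0.042,"ty":-0.21,"tz":-0.16,"spin":-2.5,"jaw":1},{"tx":-0.049,"ty":-0.245,"tz":-0.16,"spin":-2.5,"jaw":1},{"tx":-0.056,"ty":-0.28,"tz":-0.16,"spin":-2.5,"jaw":1},{"tx":-0.062,"ty":-0.31,"tz":-0.16,"spin":-2.5,"jaw":1},{"tx":-0.067,"ty":-0.335,"tz":-0.16,"spin":-2.5,"jaw":1},{"tx":-0.0711,"ty":-0.3536,"tz":-0.16,"spin":-2.5,"jaw":1},{"tx":-0.0711,"ty":-0.3536,"tz":-0.16,"spin":-2.5,"jaw":1},{"tx":-0.0711,"ty":-0.3536,"tz":-0.16,"spin":-2.5,"jaw":1},{"tx":-0.0711,"ty":-0.3536,"tz":-0.16,"spin":-2.5,"jaw":1},{"tx":-0.0711,"ty":-0.3536,"tz":-0.16,"spin":-2.5,"jaw":1}], "squeeze": 60}}

```text
time: 11.38
tool_pos: [582.1, 16.7, 202.3]
tcp_rot: [3.141, 0.001, -0.289]
ft_force: [-0.1, 0.2, -0.9]
width: 33.9
```

Run:
```python
from h import *
s=cam("side");o=observe();print(o["time"],o["tool_pos"],o["tcp_rot"],o["width"],o["ft_force"],o["ft_torque"])
cv2.imwrite("pics/f1.png",crop(s,190,100,120,120,5))
print(proj(s,[[582.5,17.2,123],[582.5,17.2,o["tool_pos"][2]-31],[582.5,17.2,o["tool_pos"][2]-4],[582.5,17.2,o["tool_pos"][2]-9]]))
```

```text
11.4333 [582.15598708  16.5825311  202.39727353] [ 3.14141934e+00  3.45839411e-04 -2.89212638e-01] 33.56803623916788 [-1.29427256  0.10846952 -1.53540221] [-0.01428558 -0.00392636 -0.00566231]
[[256.40553588 202.68925785]
 [255.7954221  186.92593331]
 [255.43105227 177.51182072]
 [255.49990985 179.29087314]]
```

View pics/f1.png

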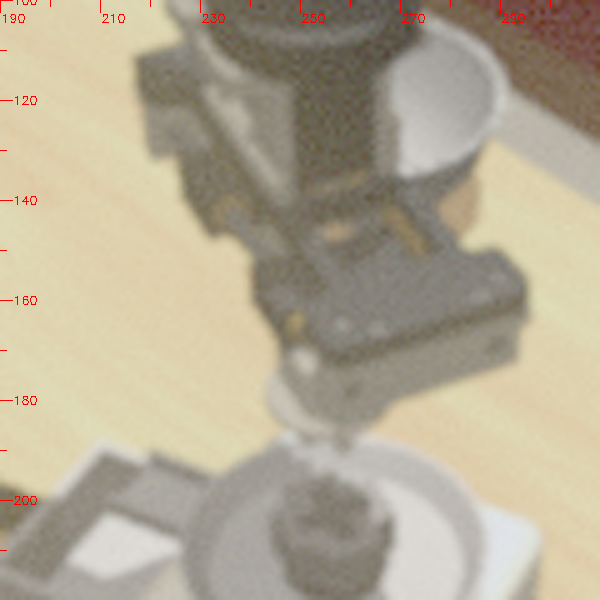

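The side view shows the reamer held, with its stem at about crop (320,455), straight above the coupling at (330,520). Now I'll lower it.

Request:
{"method": "move_arm", "body": {"rows": [{"tx":0.0001,"ty":-0.0004,"tz":0.015,"spin":0,"jaw":1},{"tx":0.0001,"ty":-0.0004,"tz":0.03,"spin":0,"jaw":1},{"tx":0.0001,"ty":-0.0004,"tz":0.042,"spin":0,"jaw":1},{"tx":0.0001,"ty":-0.0004,"tz":0.045,"spin":0,"jaw":1},{"tx":0.0001,"ty":-0.0004,"tz":0.047,"spin":0,"jaw":1},{"tx":0.0001,"ty":-0.0004,"tz":0.049,"spin":0,"jaw":1},{"tx":0.0001,"ty":-0.0004,"tz":0.051,"spin":0,"jaw":1},{"tx":0.0001,"ty":-0.0004,"tz":0.053,"spin":0,"jaw":1},{"tx":0.0001,"ty":-0.0004,"tz":0.053,"spin":0,"jaw":1},{"tx":0.0001,"ty":-0.0004,"tz":0.053,"spin":0,"jaw":1}]}}

```text
time: 12.27
tool_pos: [582.7, 17.8, 149.8]
tcp_rot: [-3.141, -0.0, -0.288]
ft_force: [0.1, -0.5, -1.5]
width: 33.8
```

Run:
```python
from h import *
o=observe();print(o["time"],o["tool_pos"],o["tcp_rot"],o["width"],o["ft_force"],o["ft_torque"])
```

```text
12.2667 [582.69242223  17.82830657 149.8060231 ] [-3.14141234e+00 -3.16519945e-04 -2.88008368e-01] 33.76230641448382 [ 0.0508926  -0.48673338 -1.46460305] [ 0.02720703  0.00723823 -0.03048321]
```

Request:
{"method": "move_arm", "body": {"rows": [{"tx":0,"ty":0,"tz":0.002,"spin":0,"jaw":1},{"tx":0,"ty":0,"tz":0.004,"spin":0,"jaw":1},{"tx":0,"ty":0,"tz":0.006,"spin":0,"jaw":1},{"tx":0,"ty":0,"tz":0.006,"spin":0,"jaw":1},{"tx":0,"ty":0,"tz":0.006,"spin":0,"jaw":1}]}}

```text
time: 12.68
tool_pos: [582.5, 17.8, 143.4]
tcp_rot: [3.141, 0.0, -0.288]
ft_force: [-0.4, 0.9, -0.8]
width: 33.4
```

Request:
{"method": "move_arm", "body": {"rows": [{"tx":0,"ty":0,"tz":0.002,"spin":0,"jaw":1},{"tx":0,"ty":0,"tz":0.004,"spin":0,"jaw":1},{"tx":0,"ty":0,"tz":0.006,"spin":0,"jaw":1},{"tx":0,"ty":0,"tz":0.008,"spin":0,"jaw":1},{"tx":0,"ty":0,"tz":0.009,"spin":0,"jaw":1},{"tx":0,"ty":0,"tz":0.009,"spin":0,"jaw":1},{"tx":0,"ty":0,"tz":0.009,"spin":0,"jaw":1}]}}

```text
time: 13.27
tool_pos: [582.6, 17.8, 134.5]
tcp_rot: [3.141, 0.0, -0.288]
ft_force: [-0.1, 0.3, -1.2]
width: 33.3
```

Now at 134.5 mm and the force is still free, so the splines have meshed. Next I'll seat it.

Request:
{"method": "move_arm", "body": {"rows": [{"tx":0,"ty":0,"tz":0.001,"spin":0,"jaw":1},{"tx":0,"ty":0,"tz":0.002,"spin":0,"jaw":1},{"tx":0,"ty":0,"tz":0.003,"spin":0,"jaw":1},{"tx":0,"ty":0,"tz":0.004,"spin":0,"jaw":1},{"tx":0,"ty":0,"tz":0.005,"spin":0,"jaw":1},{"tx":0,"ty":0,"tz":0.006,"spin":0,"jaw":1},{"tx":0,"ty":0,"tz":0.006,"spin":0,"jaw":1}]}}

```text
time: 13.85
tool_pos: [582.8, 17.8, 129.5]
tcp_rot: [-3.141, -0.001, -0.288]
ft_force: [-3.3, 0.3, 8.2]
width: 33.7
```

Request:
{"method": "move_arm", "body": {"rows": [{"tx":0,"ty":0,"tz":0.002,"spin":0,"jaw":1},{"tx":0,"ty":0,"tz":0.004,"spin":0,"jaw":1},{"tx":0,"ty":0,"tz":0.006,"spin":0,"jaw":1},{"tx":0,"ty":0,"tz":0.008,"spin":0,"jaw":1},{"tx":0,"ty":0,"tz":0.009,"spin":0,"jaw":1},{"tx":0,"ty":0,"tz":0.009,"spin":0,"jaw":1},{"tx":0,"ty":0,"tz":0.009,"spin":0,"jaw":1}]}}

```text
time: 14.43
tool_pos: [583.0, 17.8, 122.0]
tcp_rot: [-3.141, -0.002, -0.287]
ft_force: [-7.8, 1.4, 18.5]
width: 33.6
```

Request:
{"method": "move_arm", "body": {"rows": [{"tx":-0.0004,"ty":0,"tz":0.0005,"spin":0,"jaw":1},{"tx":-0.0007,"ty":0,"tz":0.001,"spin":0,"jaw":1},{"tx":-0.0007,"ty":0,"tz":0.0015,"spin":0,"jaw":1},{"tx":-0.0007,"ty":0,"tz":0.002,"spin":0,"jaw":1},{"tx":-0.0007,"ty":0,"tz":0.002,"spin":0,"jaw":1}]}}

```text
time: 14.85
tool_pos: [583.1, 17.8, 121.9]
tcp_rot: [-3.141, -0.004, -0.287]
ft_force: [-9.9, -0.0, 29.8]
width: 33.7
```

Request:
{"method": "move_arm", "body": {"rows": [{"tx":-0.0003,"ty":0,"tz":-0.0005,"spin":0,"jaw":1},{"tx":-0.0003,"ty":0,"tz":-0.0007,"spin":0,"jaw":1},{"tx":-0.0003,"ty":0,"tz":-0.0007,"spin":0,"jaw":1},{"tx":-0.0003,"ty":0,"tz":-0.0007,"spin":0,"jaw":1},{"tx":-0.0003,"ty":0,"tz":-0.0007,"spin":0,"jaw":1},{"tx":-0.0003,"ty":0,"tz":-0.0007,"spin":0,"jaw":1}]}}

```text
time: 15.35
tool_pos: [582.9, 17.8, 121.9]
tcp_rot: [-3.141, -0.004, -0.287]
ft_force: [-8.0, 0.4, 23.8]
width: 33.6
```

Run:
```python
from h import *
t=cam("top");s=cam("side");o=observe();print(o["time"],o["tool_pos"],o["tcp_rot"],o["width"],o["ft_force"],o["ft_torque"])
cv2.imwrite("pics/g1.png",np.hstack([crop(s,160,140,100,150,4),crop(t,160,150,100,150,4)]))
```

```text
15.45 [582.89624491  17.80587169 121.91877484] [-3.14095747 -0.00381559 -0.28683725] 33.73165501496045 [-7.32002592 -0.07857531 24.48247721] [-0.11416889  2.96922705 -0.12070669]
```

View pics/g1.png

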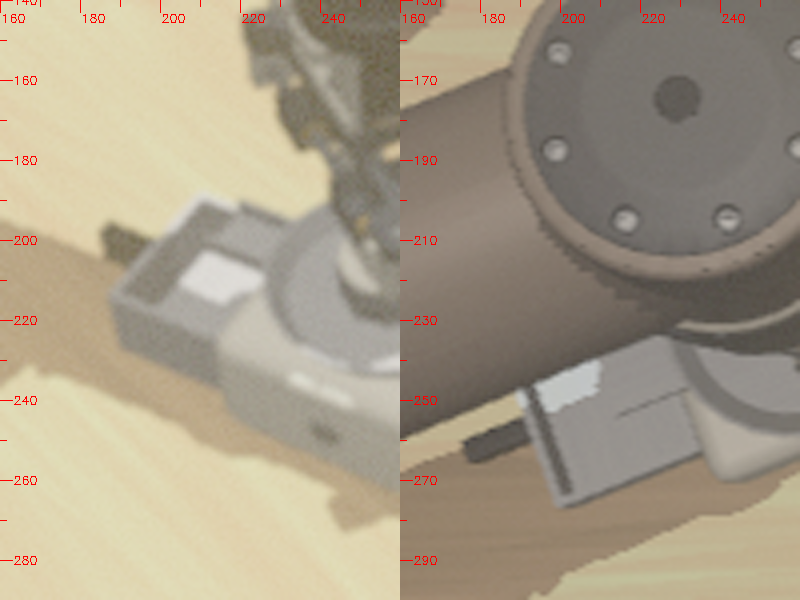

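The jug is still flush in both views, and in the side view the reamer's flange sits down on the coupling at about (355,275). The height held at 121.9 mm while the force changed between 18 and 30 N, so the drive is on its stop.

```bash
python3 -c "
from station import *
print(job_done())"
```

```text
the job is handed in; nothing more can be done
None
```

The job is handed in at about 15.5 s of the 59 s allowed. The arm is still gripping the reamer and holding it pressed down.

- **Jug:** I gripped it by the handle, turned it square and pushed it against the juicer's front with about 17 N before letting go. Just before the final push it was within about 0.5 mm of centre. The last pictures show it still flush and square.
- **Reamer:** It came out of the stand, turned to the socket's angle of about -16.5°, and slid in with no resistance, so the splines meshed.
- **Drive:** It is pressed down to its stop. The tool height held at about 121.9 mm while the force rose from 18.5 to 30 N, and I eased it back to about 24 N down for the hold. That height is roughly 10 mm below where I estimated first contact. Jaw opening is 33.7 mm on the 34 mm grip.

**Checks that disagreed or were left over:**
- My first reading of the socket angle by eye was -12°; a fit to the image gave -16.5°, and I used that.
- The stand's top measured 29 mm high from the two views, against 34 mm in the text; I used the text's height.
- A side load of about 7 N remained on the reamer at the end, well under the limits.
- I didn't re-measure the can and mug at the end, but the arm's path stayed clear of both.

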